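Make room in the row of parts bins and slide the last one home

ROBOT

A 7-joint arm with a two-finger parallel gripper is mounted at the origin on the work surface. World frame = base frame: x ahead of the robot, y to its left, z up, the work surface at z = 0. Lengths are in m, angles in rad, forces in N, time in s.
With the tool pointing down it reaches from about 0.425 to 0.825 m from the base axis. Payload 3.6 kg.
Tool frame: the origin (TCP) lies midway between the tips of the shut fingers; the grasp point (between the pads) lies 19 mm behind it; z points along the fingers, y is the line along which they close (so a half turn about z gives the same grasp; the last joint's range is limited). The gripper opens to 93 mm and grips with 3 to 60 N. Pads are 15 mm wide; open, the fingers measure 128 mm over their backs; the gripper's body (75 mm by 188 mm) begins 65 mm behind the grasp point.
Start: joints at [-1.343, 0.615, -0.013, 1.423, 0.008, 1.103, -0.04], TCP at [0.163, 0.629, 0.219] pointing down, gripper open.
Joint ranges: [-3.12, 3.12], [-0.3, 2.06], [-1.34, 1.32], [0.26, 2.42], [-1.36, 4.5], [0.01, 1.98], [-2.84, 2.84]. Speed limits (rad/s): [2.79, 2.79, 3.14, 3.14, 3.14, 3.14, 3.14].

INTERFACE

Orientations are given as a unit quaternion [x, y, z, w].
In Python, from cell import * gives the robot as it stands.
- The arm moves only by the tool jog_arm, never from a script. Its argument "series" is a list of rows, each a list of 7 numbers: the shift along the tool's x, y, z in units of 0.2 m (1.0 is 0.2 m), then the turn, a rotation vector about the tool's x, y, z in units of pi/4 rad (1.0 is pi/4 rad), then the opening, from 0 (shut) to 1 (fully open). A call has 1 to 12 rows; each row is the pose to reach, as a shift and turn from the pose commanded when the call began, along the tool's axes at that moment; what a row does not reach only later rows make up. A row lasts 1/12 s, in which the tool goes at most 41.7 mm and 7.16 degrees, less where a joint would pass 70% of its speed; a pose out of reach is approached as far as the arm can. A call with a number of a shift or a turn outside -1 to 1 is refused whole. A call with a gripper value outside its range is refused whole. The fingers move at their own pace and stop on an object; the grip force is fixed at half the most. Time passes only in rows, so rows that repeat a pose let the fingers close. It gives the time, the measured TCP pose, the force, the opening and the grip force at its end, in the units of the state.
- sense(): the state, without advancing time (a new reading comes with each control period).
- read_camera(name): name is "scene" or "top"; returns a dict with "image" (400x640x3 uint8, red, green, blue), "z_map" (400x640 float32, m along the optical axis (not along the pixel's ray), 0 where there is no reading), "K" (3x3 intrinsics, pixels), "cam_to_world" (4x4, takes a point from camera to world coordinates). Camera axes: x right, y up, looking along -z (the intrinsics and any distortion apply to the point x, -y, -z); pixel columns grow to the right and rows downward; lengths in m; the calibration is good to about 2 mm. A picture is of the moment at which its call begins.
- hand_in(): hands the job in; it is judged then, once.
The state is a dict: "time": time; "joints": joint angles; "qd": joint speeds; "tau": joint torques, N m; "position": TCP position; "ee_rot": TCP orientation; "force": force on the tool from outside, world axes, zero at the start; "wrist_torque": the same for the moment, N m; "finger_gap": opening from 0.0 (shut) to 1.0 (fully open); "grasp_force": force on a finger pad.
Only numpy, scipy, OpenCV 4.12 (cv2) and the standard library are available. Lean on these libraries where they do the work, as an engineer would, in place of code of your own. Each camera call takes 0.05 s, during which the arm holds its last target. There are 200 camera calls.

TASK

One parts bin stands out in front of the tight row of bins on the rack shelf. Gently nudge the bins of the row apart towards both end stops to make room, and slide the loose bin, without lifting it, into the row directly to the left (as the robot sees it) of the bin with the partition, fully back against the rail and square with the others. Leave all bins flat on the shelf in the row and do not disturb the jar, the pump can or the lamp.

Things in the scene. Friction and masses are not known exactly. Their poses are not given: they have to be found in the camera images.
- out_mid (a point): The loose bin, alone in front of the row, turned up to 0.3 rad: open-topped grey plastic parts bin, 120 mm front to back, 84 wide, 65 high, walls and floor 3 mm. Point: its centre, 32.5 mm above its underside; x points to its back (away from the robot), y left, z up. No partition.
- div_mid (a point): The bin with the partition, in the row, never leftmost: open-topped grey plastic parts bin, 120 mm front to back, 84 wide, 65 high, walls and floor 3 mm. Point: its centre, 32.5 mm above its underside; x points to its back (away from the robot), y left, z up. The partition is a 3 mm wall across it, 54 mm high, 30 mm in front of the centre.
- a_mid (a point): Row bin, leftmost at the start: open-topped grey plastic parts bin, 120 mm front to back, 84 wide, 65 high, walls and floor 3 mm. Point: its centre, 32.5 mm above its underside; x points to its back (away from the robot), y left, z up. 
- b_mid (a point): Row bin, its place in the row varies: open-topped grey plastic parts bin, 120 mm front to back, 84 wide, 65 high, walls and floor 3 mm. Point: its centre, 32.5 mm above its underside; x points to its back (away from the robot), y left, z up. As in all bins, fittings fixed to its floor stand up to 11 mm above the shelf.
- c_mid (a point): Row bin, its place in the row varies: open-topped grey plastic parts bin, 120 mm front to back, 84 wide, 65 high, walls and floor 3 mm. Point: its centre, 32.5 mm above its underside; x points to its back (away from the robot), y left, z up. All bins weigh 0.1 to 0.21 kg.
- rail: Fixed steel back rail, 45 mm high, 660 long. Origin: on the shelf, midway along the row at the start, under the centres of the row's bins; x points from the robot to the rail, whose front face is at x = 61.5 mm, y left along the row, z up. The row's four bins start 0.5 mm apart, square to the rail, 1.5 mm in front of it.
- rail_top (a point): Middle of the rail's top edge, 64.5 mm behind its origin, 45 mm up. Two fixed steel plates (58 mm high) stop the row at its ends. They are 432 mm apart inside, so five bins fit with 12 mm to spare; each end has 25 to 69 mm free, how much must be felt or seen. Under 10 N inside a wall slides three bins; at a stop force climbs steeply; over 80 N, even as a knock, is too rough.
- jar: Bystander: glass jar with a clamp lid, 88 mm across, 129 mm high, to the left. Origin at the centre of its underside.
- pump_can: Bystander: aluminium pump can, 92 mm across, 190 mm high with its spout (which reaches 94 mm along its x), handle 70 mm out along -x, to the right. Origin at the centre of its underside.
- work_lamp: Bystander: grey plastic work lamp with a toggle switch, 70 by 110 by 115 mm, to the near left. Origin at the centre of its underside.
Mind the look-alikes: they are no part of the job. Leave any pink or purple look-alike of the part that bears b_mid alone.

How it is judged:
At the end, for the whole second after the job is handed in: The loose bin stands directly left of the partitioned bin (centres 80 to 105 mm apart), no more than 8 mm short of the home line; the other four no more than 12 mm short of it; all five flat on the shelf, square with the rail within 0.08 rad, and at rest (y of out_mid in the frame of div_mid between 0.08 and 0.105 m and x of out_mid in the frame of rail above -0.008 m and angle between each of a_mid, b_mid, c_mid, div_mid, out_mid's own z axis and vertical below 0.06 rad and height (world z) of each of a_mid, b_mid, c_mid, div_mid, out_mid below 0.038 m and linear speed of each of bin_a, bin_b, bin_c, bin_div, bin_out below 0.01 m/s and angle between the x axis of each of a_mid, b_mid, c_mid, div_mid, out_mid and the x axis of rail, either way round below 0.08 rad and x of each of a_mid, b_mid, c_mid, div_mid in the frame of rail above -0.012 m); the robot touches nothing.
It fails at once if the loose bin is lifted (more than 20 mm) or tipped (height (world z) of out_mid above 0.0525 m or angle between out_mid's own z axis and vertical above 0.35 rad).
It fails at once if a bin is pushed roughly (over 80 N) (contact force between any of the arm, the fingers and bin_a above 80 N or contact force between any of the arm, the fingers and bin_b above 80 N or contact force between any of the arm, the fingers and bin_c above 80 N or contact force between any of the arm, the fingers and bin_div above 80 N or contact force between any of the arm, the fingers and bin_out above 80 N).
It fails at once if a bystander is disturbed (moved over 20 mm) (distance of any of jar, pump_can, work_lamp from where it was at the start of the episode above 0.02 m).
It also fails if it takes over 72 s, if anything falls off the work surface, if the arm or the gripper's body presses on something with over 40 N, if the wrist force passes 120 N, or if a joint passes its speed limit or range.

## Working session

There is one attempt and no reset: what is moved stays moved. The work goes in short steps, Python scripts to look and compute and a tool call to move; the robot and the scene stay as the last step left them, time stands still between calls to the robot, and variables do not carry over. Pictures are saved under pics/ and viewed, at most 10 in all, crops included, and the job is handed in when it is done.

Besides the shell and the picture viewer there is one more tool, called as name([rows], argument=value, ...), one row to a line, values as JSON. jog_arm: Moves the arm, as the interface text tells. Its arguments: {"type":"object","properties":{"series":{"type":"array"}},"required":["series"]}

```bash
mkdir -p pics; ls
python3 - <<'E'
from cell import *
import cv2,numpy as np
s=sense();print({k:np.round(v,3).tolist() for k,v in s.items()})
for n in("top","scene"):
    c=read_camera(n);cv2.imwrite(f"pics/{n}0.png",c["image"][:,:,::-1]);np.savez(f"{n}0.npz",**c);print(n,c["K"].tolist(),np.round(c["cam_to_world"],3).tolist(),[k for k in c])
E
```

```text
pics
{'time': 0.0, 'joints': [-1.343, 0.616, -0.013, 1.425, 0.008, 1.103, -0.04], 'qd': [0.0, -0.002, 0.001, -0.0, -0.001, -0.002, -0.002], 'tau': [0.001, -45.893, 0.209, -16.575, -0.061, 0.02, 0.0], 'position': [0.163, 0.628, 0.217], 'ee_rot': [0.127, 0.992, -0.001, -0.0], 'force': [0.784, -1.332, -0.187], 'wrist_torque': [-0.018, 0.015, 0.003], 'grasp_force': 0.0, 'finger_gap': 0.998}
top [[409.66323995483253, 0.0, 312.8865396276383], [0.0, 409.66323995483253, 203.46202699458553], [0.0, 0.0, 1.0]] [[0.007, 0.985, -0.173, 0.291], [-1.0, 0.005, -0.012, -0.011], [-0.011, 0.173, 0.985, 1.417], [0.0, 0.0, 0.0, 1.0]] ['image', 'z_map', 'K', 'cam_to_world']
scene [[480.79018761976977, 0.0, 309.4978341523628], [0.0, 480.79018761976977, 200.2320165116074], [0.0, 0.0, 1.0]] [[-0.798, -0.414, 0.438, 1.169], [0.602, -0.526, 0.6, 0.813], [-0.019, 0.743, 0.669, 0.996], [0.0, 0.0, 0.0, 1.0]] ['image', 'z_map', 'K', 'cam_to_world']
```

View pics/top0.png

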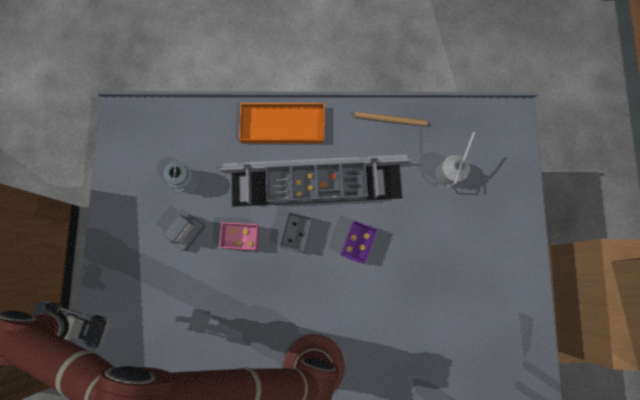

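View pics/scene0.png

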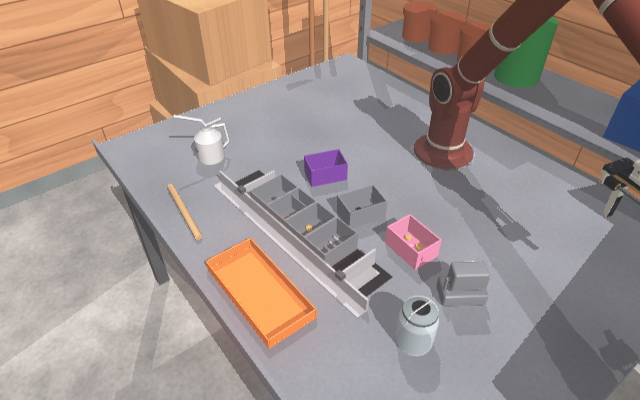

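The top view shows the row at cols 265–368, rows 163–203, with the end plates near cols 245 and 375. The loose bin is at about (295,232), the pink look-alike at (239,236) and the purple one at (358,242). Next: a zoomed crop and the measurements.

```bash
cat > h.py <<'E'
import cv2,numpy as np
def load(n): return dict(np.load(n))
def rays(c,px):
    px=np.atleast_2d(np.array(px,float));K=c["K"];d=np.c_[(px[:,0]-K[0,2])/K[0,0],-(px[:,1]-K[1,2])/K[1,1],-np.ones(len(px))]
    return c["cam_to_world"][:3,3],d@c["cam_to_world"][:3,:3].T
def onplane(c,px,z):
    o,d=rays(c,px);return o+d*((z-o[2])/d[:,2])[:,None]
def cloud(c):
    h,w=c["z_map"].shape;u,v=np.meshgrid(np.arange(w),np.arange(h))
    o,d=rays(c,np.c_[u.ravel(),v.ravel()]);P=o+d*c["z_map"].ravel()[:,None]
    P[c["z_map"].ravel()==0]=np.nan;return P.reshape(h,w,3)
E
python3 - <<'E'
from h import *
c=load("top0.npz");P=cloud(c)
im=c["image"][:,:,::-1];cr=im[150:270,220:420];cv2.imwrite("pics/crop0.png",cv2.resize(np.clip(cr*1.5,0,255).astype(np.uint8),(800,480),interpolation=cv2.INTER_CUBIC))
# height rows along the row line
for v in (170,180,190,198): print(v,' '.join(f"{u}:{P[v,u,1]*1000:.0f}/{P[v,u,2]*1000:.0f}" for u in range(226,412,2)))
H=P[...,2]; m=((H>.055)&(H<.075)).astype(np.uint8)
n,l,st,ce=cv2.connectedComponentsWithStats(m,connectivity=8)
for i in range(1,n):
    if st[i,4]>25:
        q=P[l==i];r=cv2.minAreaRect((q[:,:2]*1000).astype(np.float32));print(st[i].tolist(),np.round(q.mean(0),3),np.round(np.array(r[0]),0),np.round(r[1],0),round(r[2],1))
E
```

```text
170 226:310/33 228:303/33 230:296/33 232:289/32 234:282/31 236:277/24 238:270/23 240:263/22 242:255/31 244:249/21 246:236/56 248:233/35 250:230/14 252:222/15 254:215/15 256:208/19 258:201/12 260:194/17 262:187/14 264:180/13 266:166/69 268:164/31 270:157/25 272:151/20 274:143/27 276:138/13 278:130/14 280:123/18 282:116/17 284:109/13 286:102/16 288:95/10 290:85/63 292:82/6 294:75/3 296:67/7 298:60/5 300:53/5 302:46/4 304:39/3 306:32/4 308:25/5 310:18/3 312:11/2 314:3/70 316:-4/5 318:-11/-2 320:-18/2 322:-25/4 324:-32/13 326:-39/13 328:-46/4 330:-53/4 332:-60/3 334:-68/3 336:-75/3 338:-81/18 340:-85/66 342:-96/3 344:-103/2 346:-110/6 348:-117/-0 350:-124/2 352:-131/7 354:-138/5 356:-146/3 358:-152/5 360:-159/9 362:-165/19 364:-167/65 366:-181/0 368:-189/-4 370:-195/3 372:-200/19 374:-202/57 376:-217/1 378:-224/-3 380:-231/-2 382:-237/6 384:-245/1 386:-253/-3 388:-258/8 390:-266/1 392:-273/6 394:-280/2 396:-288/0 398:-295/0 400:-303/-3 402:-310/-2 404:-315/5 406:-323/2 408:-331/-2 410:-337/4
180 226:317/-2 228:309/1 230:301/2 232:295/-2 234:288/-2 236:281/-2 238:272/7 240:266/0 242:260/-
[... 2917 characters left out ...]
203  0.059] [ 631. -205.] [116.  21.] 3.6
[266, 162, 101, 40, 563] [ 0.607 -0.003  0.064] [606.  -2.] [125. 338.] 3.4
[439, 162, 14, 21, 50] [ 0.631 -0.435  0.065] [ 634. -437.] [76. 21.] 24.0
[243, 164, 7, 38, 95] [0.615 0.233 0.059] [602. 233.] [131.  21.] 2.8
[184, 168, 11, 21, 46] [0.606 0.421 0.065] [610. 423.] [19. 71.] 75.8
[315, 173, 3, 19, 37] [ 0.601 -0.003  0.066] [603.  -4.] [62.  7.] 0.4
[279, 211, 33, 41, 133] [0.438 0.066 0.065] [435.  65.] [ 84. 120.] 76.2
[341, 220, 36, 44, 138] [ 0.404 -0.148  0.065] [ 404. -146.] [ 84. 121.] 69.4
[219, 222, 39, 28, 154] [0.421 0.256 0.065] [420. 254.] [121.  84.] 87.1
[296, 349, 36, 13, 74] [ 0.052 -0.003  0.063] [46. -0.] [110.  34.] 87.7
```

View pics/crop0.png

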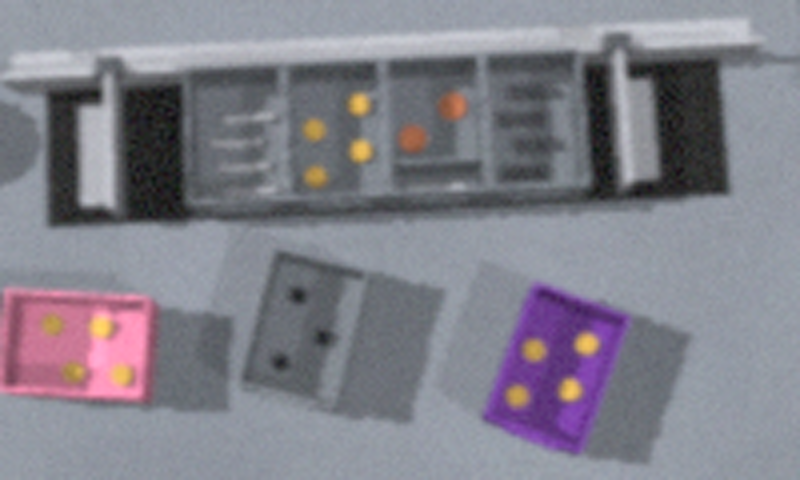

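The partition is across the front of the third bin from the left, at crop (435,162). So the loose bin goes between bins 2 and 3. I'll fit the rail yaw and origin next.

Run:
```python
from h import *
c=load("top0.npz");P=cloud(c);g=cv2.cvtColor(c["image"],cv2.COLOR_RGB2GRAY)
# rail: per column bright centroid
pts=[]
for u in range(226,406):
    if 238<u<256 or 366<u<382: continue
    col=g[150:176,u].astype(float);k=np.argmax(col);w=np.clip(col-130,0,None)
    if w.sum()>30: pts.append((u,150+(w*np.arange(26)).sum()/w.sum()))
Q=onplane(c,pts,.045);vx,vy,x0,y0=cv2.fitLine((Q[:,:2]*1000).astype(np.float32),cv2.DIST_HUBER,0,.01,.01).ravel()
print(len(pts),"rail dir",vx,vy,"yaw deg",np.degrees(np.arctan2(-vx/vy,1)),"pt",x0,y0,"ends",Q[0],Q[-1])
th=np.arctan2(-vx/vy,1);ex=np.array([np.cos(th),np.sin(th)]);ey=np.array([-ex[1],ex[0]])
H=P[...,2];m=((H>.055)&(H<.075)).astype(np.uint8);n,l,st,ce=cv2.connectedComponentsWithStats(m)
for i in range(1,n):
    if tuple(st[i,:2]) in ((371,158),(266,162),(243,164),(279,211)):
        q=P[l==i][:,:2];a,b=q@ex,q@ey;print(st[i,:2],"x' ",np.percentile(a,[2,50,98]).round(4),"y' ",np.percentile(b,[2,50,98]).round(4))
print("railx' of rail top",np.array([x0,y0])@ex)
# z check
print("shelf z near row/loose",np.nanmedian(P[205:215,230:270,2]),"rail z",np.nanmedian([P[int(v),u,2] for u,v in pts]))
```

```text
Traceback (most recent call last):
  File "h.py", line 7, in onplane
    o,d=rays(c,px);return o+d*((z-o[2])/d[:,2])[:,None]
        ~~~~^^^^^^
  File "h.py", line 4, in rays
    px=np.atleast_2d(np.array(px,float));K=c["K"];d=np.c_[(px[:,0]-K[0,2])/K[0,0],-(px[:,1]-K[1,2])/K[1,1],-np.ones(len(px))]
                                                           ~~^^^^^
IndexError: index 0 is out of bounds for axis 1 with size 0
```

Run:
```python
from h import *
c=load("top0.npz");P=cloud(c);g=cv2.cvtColor(c["image"],cv2.COLOR_RGB2GRAY)
print(g[150:180,300].tolist())
pts=[]
for u in range(226,406):
    if 238<u<256 or 366<u<382: continue
    col=g[150:172,u].astype(float);w=np.clip(col-col[:3].mean()-10,0,None)
    if w.sum()>15: pts.append((u,150+(w*np.arange(22)).sum()/w.sum()))
Q=onplane(c,pts,.045);vx,vy,x0,y0=cv2.fitLine((Q[:,:2]*1000).astype(np.float32),cv2.DIST_HUBER,0,.01,.01).ravel()
th=np.arctan2(-vx/vy,1);print(len(pts),"yaw deg",np.degrees(th),"ends",Q[0],Q[-1])
ex=np.array([np.cos(th),np.sin(th)]);ey=np.array([-ex[1],ex[0]])
H=P[...,2];m=((H>.055)&(H<.075)).astype(np.uint8);n,l,st,ce=cv2.connectedComponentsWithStats(m)
for i in range(1,n):
    if tuple(st[i,:2]) in ((371,158),(266,162),(243,164),(279,211)):
        q=P[l==i][:,:2];a,b=q@ex,q@ey;print(st[i,:2],"x' ",np.percentile(a,[2,50,98]).round(4),"y' ",np.percentile(b,[2,50,98]).round(4))
print("x' of rail top",np.array([x0,y0])@ex)
print("z near row",np.nanmedian(P[205:215,230:270,2]),"rail z",np.nanmedian([P[int(v),u,2] for u,v in pts]))
```

```text
[105, 104, 105, 106, 104, 106, 105, 106, 107, 114, 131, 133, 123, 118, 112, 93, 63, 53, 51, 55, 66, 69, 74, 73, 70, 71, 74, 73, 70, 75]
143 yaw deg 2.6711066 ends [0.66440924 0.3080368  0.045     ] [ 0.69596347 -0.31139829  0.045     ]
[371 158] x'  [0.5639 0.6433 0.6788] y'  [-0.2436 -0.2334 -0.2234]
[266 162] x'  [0.5441 0.6083 0.6656] y'  [-0.1983 -0.0306  0.1368]
[243 164] x'  [0.5503 0.6322 0.6764] y'  [0.1948 0.2046 0.2158]
[279 211] x'  [0.3716 0.4428 0.5027] y'  [-0.0104  0.0483  0.0979]
x' of rail top 682.69086
z near row 0.0014838126628072823 rail z 0.003725194985625624
```

jog_arm([
  [-0.95, -0.76, 0, 0, 0, 0.95, 0],
  [-0.95, -0.76, 0, 0, 0, 0.95, 0],
  [-0.95, -0.76, 0, 0, 0, 0.95, 0],
  [-0.95, -0.76, 0, 0, 0, 0.95, 0],
  [-0.95, -0.76, 0, 0, 0, 0.95, 0],
  [-0.95, -0.76, 0, 0, 0, 0.95, 0],
  [-0.95, -0.76, 0, 0, 0, 0.95, 0],
])

```text
time: 0.68
position: [0.3154, 0.4262, 0.2188]
ee_rot: [0.487, 0.873, -0.002, 0.003]
force: [0.7, -1.2, 0.9]
finger_gap: 0.547
grasp_force: 0.0
```

```bash
cat > go.py <<'E'
# usage: go.py x' y' z yaw_rel  (rail frame, m; yaw of tool y relative to rail x, rad) -> jog numbers
import sys,numpy as np
from scipy.spatial.transform import Rotation as R
from cell import *
O=np.array([.606,-.002]);TH=.052
ex=np.array([np.cos(TH),np.sin(TH)]);ey=np.array([-ex[1],ex[0]])
s=sense();p=np.array(s["position"]);r=R.from_quat(s["ee_rot"])
q=p[:2]-O;ty=r.as_matrix()[:,1]
print("t",round(s["time"],2),"rail xyz",np.r_[q@ex,q@ey,p[2]].round(4),"yawrel",round(np.arctan2(ty[1],ty[0])-TH,3),"F rail",np.round([np.dot(s["force"][:2],ex),np.dot(s["force"][:2],ey),s["force"][2]],1),"gap",round(s["finger_gap"],3),"grip",round(s["grasp_force"],1))
a=list(map(float,sys.argv[1:]))
for i in range(0,len(a),4):
    t=np.r_[O+a[i]*ex+a[i+1]*ey,a[i+2]];y=a[i+3]+TH
    T=R.from_matrix(np.array([[-np.sin(y)*-1,np.cos(y),0],[-np.cos(y),np.sin(y),0],[0,0,-1]]).T.T if 0 else np.c_[[np.sin(y),-np.cos(y),0],[np.cos(y),np.sin(y),0],[0,0,-1]])
    if 1: M=T.as_matrix();
    if (M[:,0]@r.as_matrix()[:,0])<0: pass
    print(a[i:i+4],"shift",(r.inv().apply(t-p)/.2).round(3),"turn",((r.inv()*T).as_rotvec()/(np.pi/4)).round(3))
E
python3 go.py 0 0.045 0.12 0
```

```text
t 0.68 rail xyz [-0.268   0.4427  0.2188] yawrel 0.502 F rail [ 0.7 -1.2  0.9] gap 0.547 grip 0.0Traceback (most recent call last):
  File "go.py", line 13, in <module>
    T=R.from_matrix(np.array([[-np.sin(y)*-1,np.cos(y),0],[-np.cos(y),np.sin(y),0],[0,0,-1]]).T.T if 0 else np.c_[[np.sin(y),-np.cos(y),0],[np.cos(y),np.sin(y),0],[0,0,-1]])
  File "scipy/spatial/transform/_rotation.pyx", line 1143, in scipy.spatial.transform._rotation.Rotation.from_matrix
ValueError: Non-positive determinant (left-handed or null coordinate frame) in rotation matrix 0: [[ 0.05197657  0.9986483   0.        ]
 [-0.9986483   0.05197657  0.        ]
 [ 0.          0.         -1.        ]].
```

```bash
python3 - <<'E'
L=open("go.py").read().split("\n")
L=[l for l in L if "if 1:" not in l and "pass" not in l]
L=["    T=R.from_matrix(np.c_[[-np.sin(y),np.cos(y),0],[np.cos(y),np.sin(y),0],[0,0,-1]])" if "T=R.from" in l else l for l in L]
open("go.py","w").write("\n".join(L))
E
python3 go.py 0 0.045 0.12 0
```

```text
t 0.68 rail xyz [-0.268   0.4427  0.2188] yawrel 0.502 F rail [ 0.7 -1.2  0.9] gap 0.547 grip 0.0
[0.0, 0.045, 0.12, 0.0] shift [-2.384  0.219  0.511] turn [0.002 0.008 0.639]
```

jog_arm([
  [-1, 0.1, 0, 0, 0, 0.64, 0],
  [-1, 0.1, 0, 0, 0, 0.64, 0],
  [-1, 0.1, 0, 0, 0, 0.64, 0],
  [-1, 0.1, 0, 0, 0, 0.64, 0],
  [-1, 0.1, 0, 0, 0, 0.64, 0],
  [-1, 0.1, 0, 0, 0, 0.64, 0],
])

```text
time: 1.18
position: [0.439, 0.2686, 0.219]
ee_rot: [0.687, 0.726, -0.0, 0.003]
force: [1.1, -1.1, 0.6]
finger_gap: 0.118
grasp_force: 0.0
```

```bash
python3 go.py 0 0.045 0.12 0
```

```text
t 1.18 rail xyz [-0.1527  0.279   0.219 ] yawrel 0.003 F rail [ 1.1 -1.2  0.6] gap 0.118 grip 0.0
[0.0, 0.045, 0.12, 0.0] shift [-1.169  0.758  0.504] turn [0.005 0.007 0.004]
```

jog_arm([
  [-1, 0.76, 0.3, 0, 0, 0, 0],
  [-1, 0.76, 0.3, 0, 0, 0, 0],
  [-1, 0.76, 0.3, 0, 0, 0, 0],
  [-1, 0.76, 0.3, 0, 0, 0, 0],
  [-1, 0.76, 0.3, 0, 0, 0, 0],
  [-1, 0.76, 0.3, 0, 0, 0, 0],
  [-1, 0.76, 0.3, 0, 0, 0, 0],
  [-1, 0.76, 0.3, 0, 0, 0, 0],
])

```text
time: 1.85
position: [0.6, 0.0835, 0.1572]
ee_rot: [0.685, 0.729, -0.002, 0.0]
force: [-1.1, 0.1, 0.2]
finger_gap: 0.004
grasp_force: 0.0
```

```bash
python3 go.py 0 0.045 0.12 0 0 0.045 0.027 0
```

```text
t 1.85 rail xyz [-0.0015  0.0857  0.1572] yawrel 0.01 F rail [-1.1  0.2  0.2] gap 0.004 grip 0.0
[0.0, 0.045, 0.12, 0.0] shift [-0.203  0.006  0.187] turn [-0.002  0.004  0.013]
[0.0, 0.045, 0.027, 0.0] shift [-0.202  0.007  0.652] turn [-0.002  0.004  0.013]
```

jog_arm([
  [-0.2, 0, 0.1, 0, 0, 0.01, 0],
  [-0.2, 0, 0.1, 0, 0, 0.01, 0],
  [-0.2, 0, 0.25, 0, 0, 0.01, 0],
  [-0.2, 0, 0.4, 0, 0, 0.01, 0],
  [-0.2, 0, 0.5, 0, 0, 0.01, 0],
  [-0.2, 0, 0.58, 0, 0, 0.01, 0],
  [-0.2, 0, 0.65, 0, 0, 0.01, 0],
  [-0.2, 0, 0.65, 0, 0, 0.01, 0],
])

```text
time: 2.52
position: [0.5986, 0.0512, 0.026]
ee_rot: [0.684, 0.729, -0.002, -0.003]
force: [-0.2, 0.6, 0.4]
finger_gap: 0.007
grasp_force: 0.0
```

```bash
python3 go.py 0 0.065 0.027 0 0 0.13 0.027 0
python3 - <<'E'
from cell import *
import cv2
c=read_camera("scene");cv2.imwrite("pics/s1.png",cv2.resize(c["image"][130:290,180:420,::-1],(720,480)))
E
```

```text
t 2.52 rail xyz [-0.0046  0.0535  0.026 ] yawrel 0.012 F rail [-0.2  0.6  0.4] gap 0.007 grip 0.0
[0.0, 0.065, 0.027, 0.0] shift [ 0.057  0.024 -0.005] turn [-0.009 -0.003  0.015]
[0.0, 0.13, 0.027, 0.0] shift [ 0.382  0.028 -0.004] turn [-0.009 -0.003  0.015]
```

View pics/s1.png

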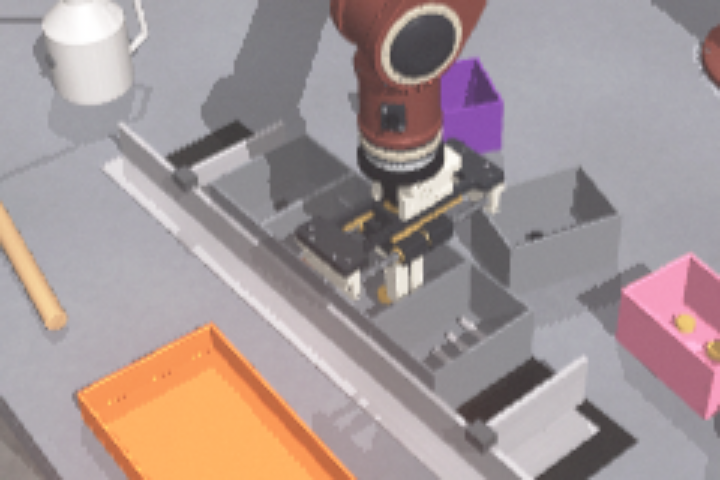

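The scene picture shows the closed fingers at about (400,275), inside the bin with the yellow knobs (bin 2). I'll push left slowly.

jog_arm([
  [0.04, 0.02, 0, 0, 0, 0, 0],
  [0.08, 0.02, 0, 0, 0, 0, 0],
  [0.11, 0.02, 0, 0, 0, 0, 0],
  [0.14, 0.02, 0, 0, 0, 0, 0],
  [0.17, 0.02, 0, 0, 0, 0, 0],
  [0.2, 0.02, 0, 0, 0, 0, 0],
  [0.23, 0.02, 0, 0, 0, 0, 0],
  [0.26, 0.02, 0, 0, 0, 0, 0],
  [0.29, 0.02, 0, 0, 0, 0, 0],
  [0.31, 0.02, 0, 0, 0, 0, 0],
  [0.33, 0.02, 0, 0, 0, 0, 0],
])

```text
time: 3.48
position: [0.6016, 0.1144, 0.0285]
ee_rot: [0.685, 0.728, -0.0, -0.0]
force: [0.6, -2.7, 3.3]
finger_gap: 0.006
grasp_force: 1.7
```

```bash
python3 go.py 0 0.13 0.027 0
```

```text
t 3.48 rail xyz [0.0017 0.1165 0.0285] yawrel 0.009 F rail [ 0.4 -2.7  3.3] gap 0.006 grip 1.7
[0.0, 0.13, 0.027, 0.0] shift [ 0.068 -0.008  0.008] turn [-0.001  0.     0.011]
```

jog_arm([
  [0.01, 0, 0, 0, 0, 0, 0],
  [0.02, 0, 0, 0, 0, 0, 0],
  [0.03, 0, 0, 0, 0, 0, 0],
  [0.04, 0, 0, 0, 0, 0, 0],
  [0.05, 0, 0, 0, 0, 0, 0],
  [0.06, 0, 0, 0, 0, 0, 0],
  [0.065, 0, 0, 0, 0, 0, 0],
])

```text
time: 4.07
position: [0.6009, 0.1275, 0.0285]
ee_rot: [0.685, 0.728, 0.0, -0.0]
force: [-0.1, -1.9, 1.0]
finger_gap: 0.003
grasp_force: 1.3
```

jog_arm([
  [0.005, 0, 0, 0, 0, 0, 0],
  [0.01, 0, 0, 0, 0, 0, 0],
  [0.015, 0, 0, 0, 0, 0, 0],
  [0.02, 0, 0, 0, 0, 0, 0],
  [0.025, 0, 0, 0, 0, 0, 0],
])

```text
time: 4.48
position: [0.6006, 0.1319, 0.0285]
ee_rot: [0.685, 0.728, -0.0, -0.0]
force: [0.1, -4.5, 1.6]
finger_gap: 0.005
grasp_force: 2.2
```

jog_arm([
  [0.005, 0, 0, 0, 0, 0, 0],
  [0.01, 0, 0, 0, 0, 0, 0],
  [0.01, 0, 0, 0, 0, 0, 0],
])

```text
time: 4.73
position: [0.6002, 0.132, 0.0285]
ee_rot: [0.686, 0.728, -0.001, 0.0]
force: [-0.7, -3.6, 1.0]
finger_gap: 0.005
grasp_force: 2.5
```

jog_arm([
  [0.005, 0, 0, 0, 0, 0, 0],
  [0.01, 0, 0, 0, 0, 0, 0],
  [0.01, 0, 0, 0, 0, 0, 0],
])

```text
time: 4.98
position: [0.6, 0.1321, 0.0286]
ee_rot: [0.686, 0.727, -0.002, 0.001]
force: [-2.1, -6.6, 1.3]
finger_gap: 0.007
grasp_force: 3.6
```

The bins are at the left stop: the position has stopped advancing while the force climbs. Next I back off, lift, and go to the partitioned bin.

```bash
python3 go.py 0 0.10 0.027 0  0 .10 .11 0 0.012 -0.042 0.11 0  0.012 -0.042 0.027 0
```

```text
t 4.98 rail xyz [0.001  0.1343 0.0286] yawrel 0.006 F rail [-2.4 -6.5  1.3] gap 0.007 grip 3.6
[0.0, 0.1, 0.027, 0.0] shift [-0.171 -0.006  0.009] turn [-0.002  0.006  0.007]
[0.0, 0.1, 0.11, 0.0] shift [-0.173 -0.007 -0.406] turn [-0.002  0.006  0.007]
[0.012, -0.042, 0.11, 0.0] shift [-0.883  0.049 -0.403] turn [-0.002  0.006  0.007]
[0.012, -0.042, 0.027, 0.0] shift [-0.882  0.05   0.012] turn [-0.002  0.006  0.007]
```

jog_arm([
  [-0.1, 0, 0, 0, 0, 0, 0],
  [-0.18, 0, 0, 0, 0, 0, 0],
  [-0.18, 0, -0.2, 0, 0, 0, 0],
  [-0.18, 0, -0.4, 0, 0, 0, 0],
  [-0.2, 0, -0.42, 0, 0, 0, 0],
  [-0.4, 0.02, -0.42, 0, 0, 0, 0],
  [-0.6, 0.04, -0.42, 0, 0, 0, 0],
  [-0.78, 0.05, -0.42, 0, 0, 0, 0],
  [-0.9, 0.05, -0.42, 0, 0, 0, 0],
  [-0.9, 0.05, -0.42, 0, 0, 0, 0],
  [-0.9, 0.05, -0.42, 0, 0, 0, 0],
])

```text
time: 5.9
position: [0.6215, -0.0437, 0.1126]
ee_rot: [0.686, 0.727, 0.001, -0.0]
force: [-0.1, 0.5, 0.5]
finger_gap: 0.004
grasp_force: 0.0
```

```bash
python3 go.py 0.012 -0.042 0.027 0;  python3 - <<'E'
from cell import *
import cv2,numpy as np
c=read_camera("scene");cv2.imwrite("pics/s2.png",cv2.resize(c["image"][130:290,180:420,::-1],(720,480)))
E
```

```text
t 5.9 rail xyz [ 0.0133 -0.0425  0.1126] yawrel 0.006 F rail [-0.1  0.5  0.5] gap 0.004 grip 0.0
[0.012, -0.042, 0.027, 0.0] shift [ 0.002 -0.007  0.428] turn [ 0.001 -0.002  0.007]
```

View pics/s2.png

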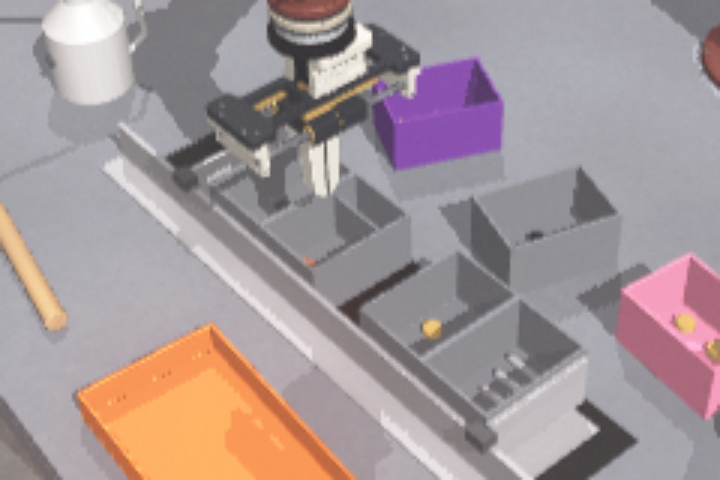

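Bins 1 and 2 are at the left stop with a gap next to them, and the fingers are over the partitioned bin at about (320,180). Down, then push right.

jog_arm([
  [0, 0, 0.15, 0, 0, 0, 0],
  [0, 0, 0.3, 0, 0, 0, 0],
  [0, 0, 0.4, 0, 0, 0, 0],
  [0, 0, 0.43, 0, 0, 0, 0],
  [-0.04, 0, 0.43, 0, 0, 0, 0],
  [-0.08, 0, 0.43, 0, 0, 0, 0],
  [-0.12, 0, 0.43, 0, 0, 0, 0],
  [-0.15, 0, 0.43, 0, 0, 0, 0],
  [-0.18, 0, 0.43, 0, 0, 0, 0],
  [-0.21, 0, 0.43, 0, 0, 0, 0],
  [-0.24, 0, 0.43, 0, 0, 0, 0],
  [-0.26, 0, 0.43, 0, 0, 0, 0],
])

```text
time: 6.95
position: [0.6251, -0.0951, 0.0273]
ee_rot: [0.685, 0.728, 0.001, 0.0]
force: [-0.1, 3.1, 3.0]
finger_gap: 0.01
grasp_force: 1.9
```

jog_arm([
  [-0.01, 0, 0, 0, 0, 0, 0],
  [-0.02, 0, 0, 0, 0, 0, 0],
  [-0.025, 0, 0, 0, 0, 0, 0],
])

```text
time: 7.2
position: [0.6249, -0.0999, 0.0266]
ee_rot: [0.685, 0.728, 0.0, -0.0]
force: [-0.3, 3.6, 3.2]
finger_gap: 0.004
grasp_force: 1.9
```

jog_arm([
  [-0.005, 0, 0, 0, 0, 0, 0],
  [-0.01, 0, 0, 0, 0, 0, 0],
  [-0.015, 0, 0, 0, 0, 0, 0],
  [-0.02, 0, 0, 0, 0, 0, 0],
])

```text
time: 7.53
position: [0.6249, -0.1039, 0.0266]
ee_rot: [0.685, 0.728, -0.0, -0.0]
force: [-0.6, 3.2, 3.2]
finger_gap: 0.005
grasp_force: 1.9
```

jog_arm([
  [-0.005, 0, 0, 0, 0, 0, 0],
  [-0.01, 0, 0, 0, 0, 0, 0],
  [-0.015, 0, 0, 0, 0, 0, 0],
])

```text
time: 7.78
position: [0.6249, -0.1056, 0.0266]
ee_rot: [0.685, 0.728, 0.0, -0.001]
force: [-0.4, 7.1, 4.6]
finger_gap: 0.006
grasp_force: 3.5
```

jog_arm([
  [-0.005, 0, 0, 0, 0, 0, 0],
  [-0.01, 0, 0, 0, 0, 0, 0],
  [-0.01, 0, 0, 0, 0, 0, 0],
])

```text
time: 8.03
position: [0.6249, -0.1055, 0.0265]
ee_rot: [0.685, 0.729, 0.001, -0.002]
force: [-1.5, 7.6, 4.9]
finger_gap: 0.005
grasp_force: 4.1
```

```bash
python3 go.py -.03 -0.06 0.12 -0.3
```

```text
t 8.03 rail xyz [ 0.0135 -0.1044  0.0265] yawrel 0.01 F rail [-1.1  7.7  4.9] gap 0.005 grip 4.1
[-0.03, -0.06, 0.12, -0.3] shift [ 0.226 -0.216 -0.466] turn [-0.003 -0.006  0.394]
```

jog_arm([
  [0.1, 0, 0, 0, 0, 0, 0],
  [0.2, 0, 0, 0, 0, 0, 0],
  [0.2, 0, -0.2, 0, 0, 0, 0],
  [0.2, 0, -0.4, 0, 0, 0, 0],
  [0.3, -0.1, -0.5, 0, 0, 0.1, 0],
  [0.5, -0.3, -0.5, 0, 0, 0.2, 0.5],
  [0.65, -0.5, -0.5, 0, 0, 0.35, 0.5],
  [0.8, -0.62, -0.5, 0, 0, 0.39, 0.5],
  [0.8, -0.62, -0.5, 0, 0, 0.39, 0.5],
  [0.8, -0.62, -0.5, 0, 0, 0.39, 0.5],
  [0.8, -0.62, -0.5, 0, 0, 0.39, 0.5],
])

```text
time: 8.95
position: [0.4919, 0.0419, 0.1268]
ee_rot: [0.788, 0.615, -0.0, 0.001]
force: [0.5, -0.5, 0.8]
finger_gap: 0.388
grasp_force: 0.0
```

```bash
python3 go.py -.1113 0.0589 0.12 -0.295 -.1113 0.0589 0.025 -0.295;  python3 - <<'E'
from cell import *
from h import *
for n in ("scene","top"):
    c=read_camera(n);np.savez(n+"3.npz",**c)
    if n=="scene":cv2.imwrite("pics/s3.png",cv2.resize(c["image"][130:290,230:470,::-1],(720,480)))
    P=cloud(c);H=P[...,2]
    # loose-bin top rim: grey pixels at rim height near the bin
    hsv=cv2.cvtColor(c["image"],cv2.COLOR_RGB2HSV)
    m=(H>.055)&(H<.072)&(P[...,0]>.35)&(P[...,0]<.52)&(P[...,1]>-.02)&(P[...,1]<.15)&(hsv[...,1]<60)
    q=(P[m][:,:2]*1000).astype(np.float32);print(n,len(q),cv2.minAreaRect(q))
E
```

```text
t 8.95 rail xyz [-0.1116  0.0498  0.1268] yawrel -0.297 F rail [ 0.5 -0.5  0.8] gap 0.388 grip 0.0
[-0.1113, 0.0589, 0.12, -0.295] shift [ 0.044 -0.012  0.034] turn [ 0.002  0.003 -0.003]
[-0.1113, 0.0589, 0.025, -0.295] shift [ 0.045 -0.013  0.509] turn [ 0.002  0.003 -0.003]
scene 351 ((435.4278564453125, 63.43431091308594), (94.04733276367188, 124.8036880493164), 75.20574951171875)
top 48 ((422.80364990234375, 27.642648696899414), (29.53437614440918, 121.1470718383789), 63.78157043457031)
```

View pics/s3.png

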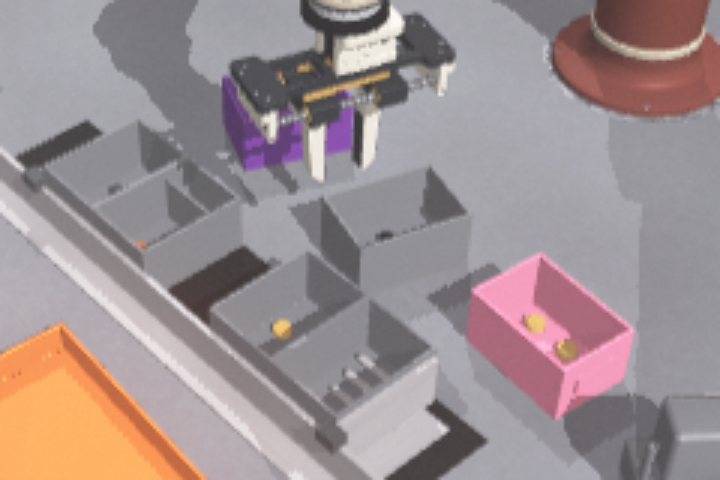

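The row now has an open gap at about (220,285), and the scene camera agrees on the loose bin at (0.435, 0.063). Next: descend over its back wall and grip.

jog_arm([
  [0.04, -0.015, 0, 0, 0, 0, 0.5],
  [0.04, -0.015, 0.1, 0, 0, 0, 0.5],
  [0.04, -0.015, 0.25, 0, 0, 0, 0.5],
  [0.04, -0.015, 0.38, 0, 0, 0, 0.5],
  [0.04, -0.015, 0.48, 0, 0, 0, 0.5],
  [0.04, -0.015, 0.51, 0, 0, 0, 0.5],
  [0.04, -0.015, 0.51, 0, 0, 0, 0.2],
  [0.04, -0.015, 0.51, 0, 0, 0, 0.1],
  [0.04, -0.015, 0.51, 0, 0, 0, 0],
])

```text
time: 9.8
position: [0.4922, 0.0513, 0.0257]
ee_rot: [0.789, 0.615, 0.001, 0.001]
force: [-0.3, 0.5, 0.0]
finger_gap: 0.335
grasp_force: 0.0
```

```bash
python3 go.py -.1113 0.0589 0.025 -0.295;  python3 - <<'E'
from cell import *
from h import *
c=read_camera("scene");cv2.imwrite("pics/s4.png",cv2.resize(c["image"][130:290,230:470,::-1],(720,480)))
E
```

```text
t 9.8 rail xyz [-0.1109  0.0591  0.0257] yawrel -0.298 F rail [-0.3  0.5  0. ] gap 0.335 grip 0.0
[-0.1113, 0.0589, 0.025, -0.295] shift [-0.002 -0.002  0.003] turn [ 0.003 -0.001 -0.004]
```

View pics/s4.png

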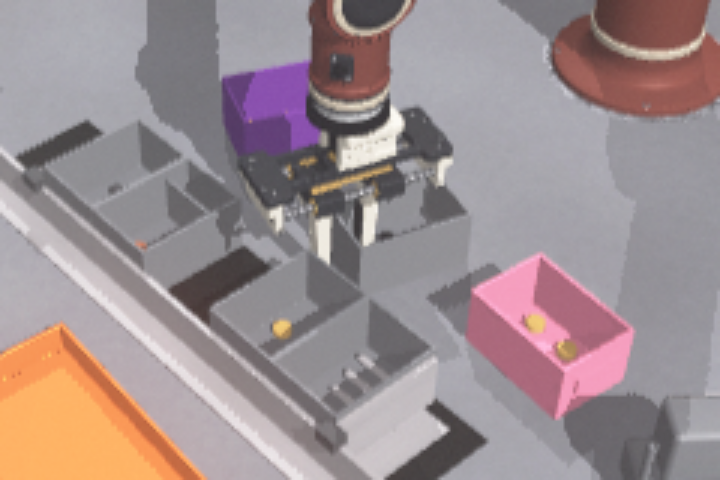

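The fingers straddle the back wall, with one outside at (320,245) and one inside at (370,220). I'll close them.

jog_arm([
  [0, 0, 0, 0, 0, 0, 0.2],
  [0, 0, 0, 0, 0, 0, 0.1],
  [0, 0, 0, 0, 0, 0, 0],
  [0, 0, 0, 0, 0, 0, 0],
  [0, 0, 0, 0, 0, 0, 0],
  [0, 0, 0, 0, 0, 0, 0],
])

```text
time: 10.35
position: [0.4914, 0.0516, 0.0251]
ee_rot: [0.788, 0.615, 0.0, 0.0]
force: [-0.0, 0.5, 5.0]
finger_gap: 0.031
grasp_force: 30.0
```

```bash
python3 go.py -.1113 0.0151 0.0257 0   -.045 0.0151 0.0257 0
```

```text
t 10.35 rail xyz [-0.1117  0.0595  0.0251] yawrel -0.298 F rail [-0.   0.5  5. ] gap 0.031 grip 30.0
[-0.1113, 0.0151, 0.0257, 0.0] shift [-0.212  0.067 -0.003] turn [ 0.001 -0.    -0.379]
[-0.045, 0.0151, 0.0257, 0.0] shift [-0.114  0.384 -0.003] turn [ 0.001 -0.    -0.379]
```

jog_arm([
  [-0.03, 0.01, 0, 0, 0, -0.05, 0],
  [-0.06, 0.02, 0, 0, 0, -0.1, 0],
  [-0.09, 0.03, 0, 0, 0, -0.15, 0],
  [-0.12, 0.04, 0, 0, 0, -0.2, 0],
  [-0.15, 0.05, 0, 0, 0, -0.26, 0],
  [-0.18, 0.06, 0, 0, 0, -0.32, 0],
  [-0.21, 0.067, 0, 0, 0, -0.38, 0],
  [-0.21, 0.067, 0, 0, 0, -0.38, 0],
  [-0.21, 0.067, 0, 0, 0, -0.38, 0],
])

```text
time: 11.1
position: [0.4931, 0.0076, 0.0251]
ee_rot: [0.689, 0.725, -0.0, -0.001]
force: [-1.5, 0.1, 7.3]
finger_gap: 0.03
grasp_force: 30.0
```

```bash
python3 go.py -.1113 0.0151 0.0257 0;  python3 - <<'E'
from cell import *
from h import *
O=np.array([.606,-.002]);TH=.052;ex=np.array([np.cos(TH),np.sin(TH)]);ey=np.array([-ex[1],ex[0]])
for n in ("scene","top"):
    c=read_camera(n);np.savez(n+"5.npz",**c)
    im=c["image"][130:290,200:440] if n=="scene" else c["image"][150:270,220:400]
    cv2.imwrite(f"pics/{n}5.png",cv2.resize(im[:,:,::-1],(720,480)))
    P=cloud(c);H=P[...,2];hsv=cv2.cvtColor(c["image"],cv2.COLOR_RGB2HSV)
    q=(P[...,:2]-O);a=q@ex;b=q@ey
    m=(H>.058)&(H<.070)&(hsv[...,1]<60)
    for nm,mm in (("loose",m&(a>-.26)&(a<-.1)&(abs(b-.015)<.07)),("left",m&(a>-.07)&(a<.058)&(b>.04)&(b<.223)),("right",m&(a>-.07)&(a<.058)&(b<-.015)&(b>-.192))):
        if mm.sum()>20: print(n,nm,mm.sum(),"x'",np.percentile(a[mm],[3,97]).round(4),"y'",np.percentile(b[mm],[3,97]).round(4),np.round(cv2.minAreaRect((np.c_[a[mm],b[mm]]*1000).astype(np.float32))[2],1))
E
```

```text
t 11.1 rail xyz [-0.1123  0.0154  0.0251] yawrel -0.001 F rail [-1.5  0.2  7.3] gap 0.03 grip 30.0
[-0.1113, 0.0151, 0.0257, 0.0] shift [-0.002  0.005 -0.003] turn [-0.002 -0.001 -0.001]
scene loose 182 x' [-0.2289 -0.1072] y' [-0.0242  0.0584] 0.0
scene left 422 x' [-0.0617  0.0576] y' [0.0636 0.2126] 89.9
scene right 305 x' [-0.06    0.0574] y' [-0.178  -0.0296] 0.1
top loose 48 x' [-0.2304 -0.1128] y' [-0.0274  0.0169] 68.9
top left 187 x' [-0.0629  0.0572] y' [0.0642 0.2112] 0.2
top right 188 x' [-0.0617  0.0573] y' [-0.1831 -0.0327] 89.4
```

View pics/scene5.png

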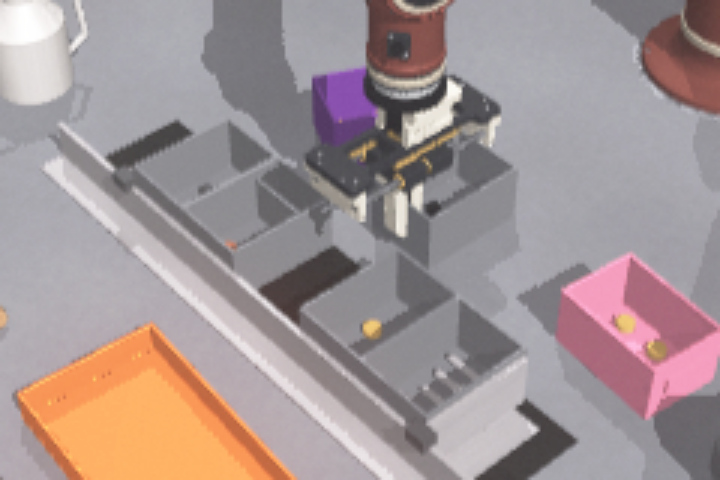

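The loose bin is square to the rail, its centre at y' ≈ 0.017 against a gap midpoint of 0.017. Sliding it in.

jog_arm([
  [0, 0.04, 0, 0, 0, 0, 0],
  [0, 0.09, 0, 0, 0, 0, 0],
  [0, 0.14, 0, 0, 0, 0, 0],
  [0, 0.18, 0, 0, 0, 0, 0],
  [0, 0.21, 0, 0, 0, 0, 0],
  [0, 0.24, 0, 0, 0, 0, 0],
  [0, 0.27, 0, 0, 0, 0, 0],
  [0, 0.3, 0, 0, 0, 0, 0],
  [0, 0.33, 0, 0, 0, 0, 0],
  [0, 0.36, 0, 0, 0, 0, 0],
])

```text
time: 12.03
position: [0.5579, 0.011, 0.025]
ee_rot: [0.689, 0.725, -0.005, -0.006]
force: [-10.7, -0.2, 17.1]
finger_gap: 0.028
grasp_force: 30.0
```

```bash
python3 go.py .02 0.0152 0.0257 0
```

```text
t 12.03 rail xyz [-0.0474  0.0155  0.025 ] yawrel -0.001 F rail [-10.7   0.3  17.1] gap 0.028 grip 30.0
[0.02, 0.0152, 0.0257, 0.0] shift [-0.001  0.337 -0.009] turn [-0.021 -0.002 -0.002]
```

jog_arm([
  [0, 0, -0.01, 0, 0, 0, 0],
  [0, 0, -0.015, 0, 0, 0, 0],
  [0, 0, -0.015, 0, 0, 0, 0],
  [0, 0, -0.015, 0, 0, 0, 0],
])

```text
time: 12.37
position: [0.5657, 0.0116, 0.0273]
ee_rot: [0.688, 0.725, -0.0, 0.0]
force: [-0.3, -0.9, -1.4]
finger_gap: 0.027
grasp_force: 30.0
```

```bash
python3 go.py .02 0.0152 0.0257 0
```

```text
t 12.37 rail xyz [-0.0395  0.0156  0.0273] yawrel 0.0 F rail [-0.3 -0.9 -1.4] gap 0.027 grip 30.0
[0.02, 0.0152, 0.0257, 0.0] shift [-0.002  0.297  0.008] turn [0.    0.    0.001]
```

Pressing down was the cause, and that is now relieved. On with the slide.

jog_arm([
  [0, 0.03, 0.002, 0, 0, 0, 0],
  [0, 0.06, 0.002, 0, 0, 0, 0],
  [0, 0.09, 0.002, 0, 0, 0, 0],
  [0, 0.12, 0.002, 0, 0, 0, 0],
  [0, 0.15, 0.002, 0, 0, 0, 0],
  [0, 0.18, 0.002, 0, 0, 0, 0],
  [0, 0.21, 0.002, 0, 0, 0, 0],
  [0, 0.24, 0.002, 0, 0, 0, 0],
  [0, 0.26, 0.002, 0, 0, 0, 0],
  [0, 0.28, 0.002, 0, 0, 0, 0],
  [0, 0.28, 0.002, 0, 0, 0, 0],
])

```text
time: 13.28
position: [0.6225, 0.0144, 0.0273]
ee_rot: [0.688, 0.725, 0.0, 0.0]
force: [-0.4, 0.5, -1.7]
finger_gap: 0.028
grasp_force: 30.0
```

```bash
python3 go.py .02 0.0152 0.0257 0;  python3 - <<'E'
from cell import *
from h import *
O=np.array([.606,-.002]);TH=.052;ex=np.array([np.cos(TH),np.sin(TH)]);ey=np.array([-ex[1],ex[0]])
c=read_camera("scene");cv2.imwrite("pics/scene6.png",cv2.resize(c["image"][130:290,200:440,::-1],(720,480)))
E
```

```text
t 13.28 rail xyz [0.0174 0.0155 0.0273] yawrel 0.001 F rail [-0.3  0.5 -1.7] gap 0.028 grip 30.0
[0.02, 0.0152, 0.0257, 0.0] shift [-0.002  0.013  0.008] turn [0.001 0.    0.001]
```

View pics/scene6.png

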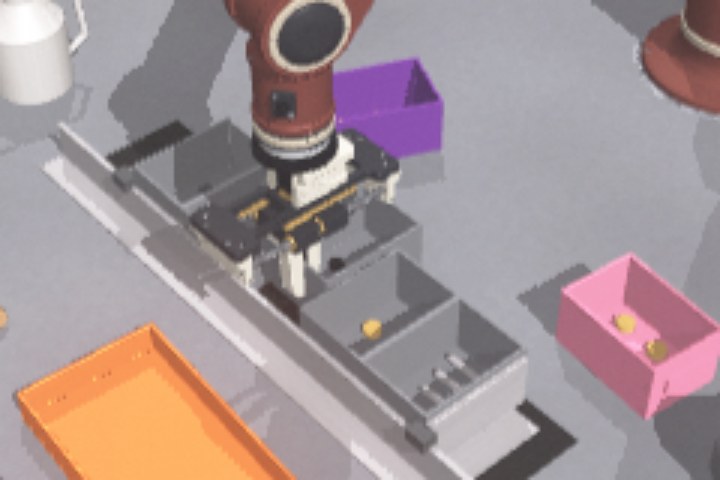

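The bin is inside the gap, about 41 mm short of home. I'll release, lift and regrip the front wall.

jog_arm([
  [0, 0, 0.003, 0, 0, 0, 0.15],
  [0, 0, 0.003, 0, 0, 0, 0.2],
  [0, 0, 0, 0, 0, 0, 0.2],
  [0, 0, -0.1, 0, 0, 0, 0.2],
  [0, 0, -0.3, 0, 0, 0, 0.2],
  [0, 0, -0.48, 0, 0, 0, 0.3],
  [0, -0.2, -0.48, 0, 0, 0, 0.5],
  [0, -0.4, -0.48, 0, 0, 0, 0.5],
  [0, -0.585, -0.48, 0, 0, 0, 0.5],
  [0, -0.585, -0.48, 0, 0, 0, 0.5],
  [0, -0.585, -0.48, 0, 0, 0, 0.5],
])

```text
time: 14.25
position: [0.5018, 0.0081, 0.1236]
ee_rot: [0.689, 0.725, -0.001, -0.001]
force: [0.8, -0.2, 0.7]
finger_gap: 0.491
grasp_force: 0.0
```

```bash
python3 go.py -.0995 0.0155 0.028 0;  python3 - <<'E'
from cell import *
from h import *
O=np.array([.606,-.002]);TH=.052;ex=np.array([np.cos(TH),np.sin(TH)]);ey=np.array([-ex[1],ex[0]])
c=read_camera("scene");cv2.imwrite("pics/scene7.png",cv2.resize(c["image"][130:290,200:440,::-1],(720,480)))
P=cloud(c);H=P[...,2];q=(P[...,:2]-O);a=q@ex;b=q@ey
m=(H>.045)&(H<.07)&(a>-.13)&(a<-.07)&(b>-.06)&(b<.08)
print(m.sum(),np.percentile(a[m],[3,50,97]).round(4),np.percentile(b[m],[3,97]).round(4))
for lo in np.arange(-.03,.06,.01):
    k=m&(b>=lo)&(b<lo+.01)
    if k.sum()>4: print(round(lo,3),k.sum(),np.median(a[k]).round(4))
E
```

```text
t 14.25 rail xyz [-0.1035  0.0155  0.1236] yawrel -0.0 F rail [ 0.8 -0.2  0.7] gap 0.491 grip 0.0
[-0.0995, 0.0155, 0.028, 0.0] shift [-0.     0.021  0.478] turn [-0.003 -0.001 -0.   ]
193 [-0.1008 -0.097  -0.0721] [-0.0261  0.0578]
-0.03 51 -0.0847
-0.02 15 -0.099
-0.01 12 -0.0982
0.0 15 -0.0984
0.01 13 -0.0973
0.02 13 -0.0988
0.03 17 -0.0984
0.04 10 -0.098
0.05 46 -0.0859
```

View pics/scene7.png

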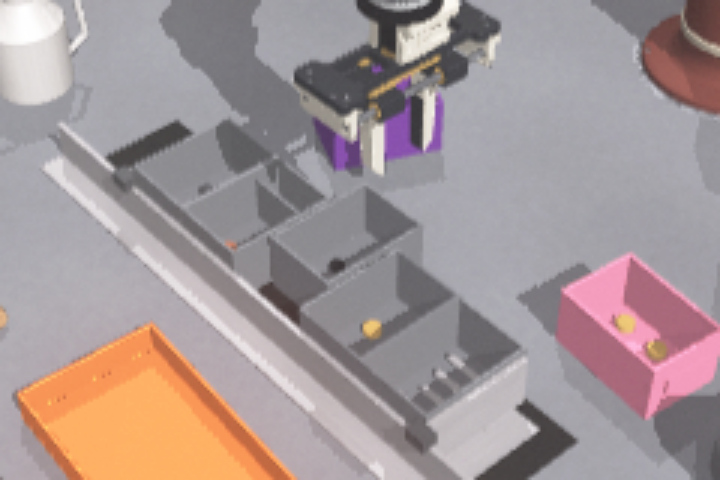

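The loose bin stands square between bins 2 and 3, with its front wall at x' ≈ −0.098. Gripping that wall.

jog_arm([
  [0, 0.025, 0, 0, 0, 0, 0.5],
  [0, 0.025, 0.12, 0, 0, 0, 0.5],
  [0, 0.025, 0.26, 0, 0, 0, 0.5],
  [0, 0.025, 0.38, 0, 0, 0, 0.5],
  [0, 0.025, 0.46, 0, 0, 0, 0.5],
  [0, 0.025, 0.47, 0, 0, 0, 0.4],
  [0, 0.025, 0.47, 0, 0, 0, 0.2],
  [0, 0.025, 0.47, 0, 0, 0, 0.1],
  [0, 0.025, 0.47, 0, 0, 0, 0],
  [0, 0.025, 0.47, 0, 0, 0, 0],
  [0, 0.025, 0.47, 0, 0, 0, 0],
  [0, 0.025, 0.47, 0, 0, 0, 0],
])

```text
time: 15.3
position: [0.5091, 0.0085, 0.0298]
ee_rot: [0.688, 0.725, -0.0, -0.0]
force: [-1.5, -0.3, 1.9]
finger_gap: 0.053
grasp_force: 0.8
```

```bash
python3 go.py -.057 0.0155 0.028 0
```

```text
t 15.3 rail xyz [-0.0963  0.0156  0.0298] yawrel 0.001 F rail [-1.6 -0.2  1.9] gap 0.053 grip 0.8
[-0.057, 0.0155, 0.028, 0.0] shift [-0.     0.196  0.009] turn [-0.001 -0.     0.001]
```

jog_arm([
  [0, 0, -0.005, 0, 0, 0, 0],
  [0, 0, -0.005, 0, 0, 0, 0],
  [0, 0.03, -0.005, 0, 0, 0, 0],
  [0, 0.06, -0.005, 0, 0, 0, 0],
  [0, 0.09, -0.005, 0, 0, 0, 0],
  [0, 0.12, -0.005, 0, 0, 0, 0],
  [0, 0.14, -0.005, 0, 0, 0, 0],
  [0, 0.155, -0.005, 0, 0, 0, 0],
  [0, 0.165, -0.005, 0, 0, 0, 0],
  [0, 0.17, -0.005, 0, 0, 0, 0],
])

```text
time: 16.13
position: [0.5439, 0.0102, 0.0301]
ee_rot: [0.688, 0.725, -0.0, -0.0]
force: [-1.7, -0.3, -0.9]
finger_gap: 0.033
grasp_force: 30.0
```

```bash
python3 go.py -.057 0.0155 0.028 0
```

```text
t 16.13 rail xyz [-0.0614  0.0155  0.0301] yawrel 0.001 F rail [-1.7 -0.2 -0.9] gap 0.033 grip 30.0
[-0.057, 0.0155, 0.028, 0.0] shift [0.    0.022 0.011] turn [-0.     0.     0.001]
```

jog_arm([
  [0, 0.006, 0, 0, 0, 0, 0],
  [0, 0.012, 0, 0, 0, 0, 0],
  [0, 0.018, 0, 0, 0, 0, 0],
  [0, 0.022, 0, 0, 0, 0, 0],
])

```text
time: 16.47
position: [0.5478, 0.0104, 0.0302]
ee_rot: [0.688, 0.725, -0.0, -0.0]
force: [-0.7, -0.1, -0.5]
finger_gap: 0.031
grasp_force: 30.0
```

jog_arm([
  [0, 0.006, 0, 0, 0, 0, 0],
  [0, 0.01, 0, 0, 0, 0, 0],
  [0, 0.01, 0, 0, 0, 0, 0],
])

```text
time: 16.72
position: [0.5478, 0.0103, 0.0302]
ee_rot: [0.688, 0.725, -0.002, -0.002]
force: [-5.5, -1.7, 3.2]
finger_gap: 0.029
grasp_force: 30.0
```

The bin is against the rail: no advance, and the force is rising. I'll ease off, release and retreat.

jog_arm([
  [0, -0.012, 0, 0, 0, 0, 0],
  [0, -0.012, 0.003, 0, 0, 0, 0.15],
  [0, -0.012, 0.003, 0, 0, 0, 0.2],
  [0, -0.012, 0, 0, 0, 0, 0.25],
  [0, -0.012, -0.1, 0, 0, 0, 0.25],
  [0, -0.012, -0.3, 0, 0, 0, 0.25],
  [0, -0.012, -0.5, 0, 0, 0, 0.3],
  [0, -0.2, -0.7, 0, 0, 0, 0.3],
  [0, -0.4, -0.7, 0, 0, 0, 0.3],
  [0, -0.5, -0.7, 0, 0, 0, 0.3],
  [0, -0.5, -0.7, 0, 0, 0, 0.3],
])

```text
time: 17.63
position: [0.4443, 0.0049, 0.1711]
ee_rot: [0.689, 0.725, -0.001, -0.002]
force: [0.7, 0.1, -0.2]
finger_gap: 0.296
grasp_force: 0.0
```

```bash
python3 go.py;  python3 - <<'E'
from cell import *
from h import *
O=np.array([.606,-.002]);TH=.052;ex=np.array([np.cos(TH),np.sin(TH)]);ey=np.array([-ex[1],ex[0]])
for n in ("scene","top"):
    c=read_camera(n);P=cloud(c);H=P[...,2];q=(P[...,:2]-O);a=q@ex;b=q@ey
    rim=(H>.056)&(H<.072)&(a>-.1)&(a<.08)
    bins={"a":.1885,"b":.1045,"out":.015,"div":-.0745,"c":-.1585}
    for k,y in bins.items():
        m=rim&(abs(b-y)<.036)&(a<-.045)   # front wall rim
        f=np.polyfit(b[m],a[m],1) if m.sum()>8 else None
        mm=rim&(abs(b-y)<.046)
        print(n,k,m.sum(),"front x'",np.median(a[m]).round(4) if m.any() else None,"slope",None if f is None else f[0].round(3),"rim z",np.median(H[mm]).round(4),"p95",np.percentile(H[mm],95).round(4))
    s=rim&(abs(a)<.035);h,e=np.histogram(b[s],np.arange(-.22,.25,.004));print([(round(e[i],3),int(h[i])) for i in range(len(h)) if h[i]>8])
E
```

```text
t 17.63 rail xyz [-0.1611  0.0153  0.1711] yawrel -0.001 F rail [ 0.7  0.1 -0.2] gap 0.296 grip 0.0
scene a 71 front x' -0.0592 slope -0.013 rim z 0.0627 p95 0.0677
scene b 61 front x' -0.0595 slope -0.017 rim z 0.063 p95 0.0676
scene out 59 front x' -0.056 slope -0.005 rim z 0.0625 p95 0.0678
scene div 53 front x' -0.0577 slope -0.002 rim z 0.063 p95 0.0672
scene c 48 front x' -0.0585 slope -0.037 rim z 0.0624 p95 0.0675
[(np.float64(-0.2), 36), (np.float64(-0.196), 18), (np.float64(-0.12), 17), (np.float64(-0.116), 41), (np.float64(-0.112), 21), (np.float64(-0.036), 24), (np.float64(-0.032), 21), (np.float64(-0.028), 35), (np.float64(-0.024), 19), (np.float64(0.052), 32), (np.float64(0.056), 21), (np.float64(0.06), 14), (np.float64(0.064), 45), (np.float64(0.068), 11), (np.float64(0.144), 25), (np.float64(0.148), 55), (np.float64(0.228), 50), (np.float64(0.232), 45), (np.float64(0.236), 16)]
top a 28 front x' -0.0621 slope -0.015 rim z 0.0641 p95 0.0693
top b 23 front x' -0.0618 slope -0.002 rim z 0.0643 p95 0.0689
top out 0 front x' None slope None rim z 0.0641 p95 0.0687
top div 28 front x' -0.06 slope 0.019 rim z 0.0646 p95 0.0701
top c 33 front x' -0.0606 slope 0.008 rim z 0.0637 p95 0.0696
[(np.float64(-0.208), 10), (np.float64(-0.204), 16), (np.float64(-0.2), 22), (np.float64(-0.12), 15), (np.float64(-0.116), 21), (np.float64(-0.036), 16), (np.float64(-0.028), 15), (np.float64(0.052), 13), (np.float64(0.064), 14), (np.float64(0.144), 25), (np.float64(0.148), 13), (np.float64(0.228), 29), (np.float64(0.232), 14), (np.float64(0.236), 10)]
```

All five bins line up within 4 mm of each other. They are square, flat at rim height, and the loose bin is about 90 mm from the partitioned bin, centre to centre. Handing in.

```bash
python3 -c "
from cell import *
print(hand_in())"
```

```text
the job is handed in; nothing more can be done
None
```

I handed in the job: the loose bin now stands directly left of the partitioned bin, against the rail and square with the row by the last camera check; the hand-in returned no verdict.

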